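# Clip the hold tag onto the eye of the tag stand

## Robot

A 6-joint arm with a two-finger parallel gripper is mounted at the origin on a cart in front of the work surface, level with it; the furniture and walls round the work are solid. World frame = base frame: x ahead of the robot, y to its left, z up, the work surface at z = 0. Lengths are in m, angles in rad, forces in N, time in s.
With the tool pointing down it reaches from about 0.4 to 0.825 m from the base axis. Payload 7 kg.
Tool frame: the origin (TCP) lies at the very end of the fingers, on their centre line; the grasp point (between the pads) lies 19 mm behind it; z points along the fingers, x is the direction in which the jaws open and shut, and the axes are right-handed (so a half turn about z gives the same grasp; the last joint's range is limited). The gripper opens to 88 mm and grips with 3 to 60 N. Pads are 19 mm wide; open, the fingers measure 130 mm over their backs; the gripper's body (78 mm by 193 mm) begins 47 mm behind the grasp point.
Start: joints at [-0.927, 0.359, 0.012, 0, -1.224, -0.288], TCP at [0.235, -0.633, 0.227] pointing down, gripper open.
Joint ranges: [-3.07, 3.07], [-1.43, 2.12], [-1.02, 1.25], [-3.03, 1.67], [-3.05, -0], [-3.03, 3.03]. Speed limits (rad/s): [2.39, 2.39, 3.01, 3.14, 3.14, 3.14].

## Interface

Orientations are given as [roll, pitch, yaw] about the fixed x, y, z axes, in that order (R = Rz(yaw) Ry(pitch) Rx(roll)).
In Python, from station import telemetry, grab_frame, arm, regions_of, pinpoint gives the robot as it stands. The module is installed in compiled form; this text tells all that it offers.
- The arm moves only by the shell command python3 -m inch 'ROWS' [FORCE]. ROWS is text: rows parted by semicolons, each of 7 numbers parted by spaces: the opening, from 0 (shut) to 1 (fully open), then the shift along the world's x, y, z in cm, then the turn, a rotation vector about the world's x, y, z in degrees. A call has 1 to 12 rows; each row is the pose to reach, as a shift and turn from the pose measured when the call began; what a row does not reach only later rows make up. A row lasts 1/8 s, in which the tool goes at most 62.5 mm and 10.7 degrees, less where a joint would pass 70% of its speed; a pose out of reach is approached as far as the arm can. A call with a gripper value outside its range is refused whole. The fingers move at their own pace and stop on an object; FORCE is the grip in N (left out, the last holds). Time passes only in rows, so rows that repeat a pose let the fingers close. It gives the time, the measured TCP pose, the force and the opening at its end, in the units of the state.
- telemetry.get_state(): the state, without advancing time (a new reading comes with each control period).
- grab_frame(name): name is "side" or "top" or "wrist"; returns a dict with "pixels" (400x640x3 uint8, red, green, blue), "fx", "fy", "cx", "cy" (pixels), "R" (3x3) and "t" (3): a world point X has camera coordinates R X + t. Camera axes: x right, y down, z forward; pixel columns grow to the right and rows downward; lengths in m; the calibration is good to about 2 mm. A picture is of the moment at which its call begins. There is no depth.
- arm.job_done(): hands the job in, once; it reports no verdict.
Trained networks look in the newest picture that a camera, given by its name, has taken for a name from the list of things; names that differ only in an ending like _2 or _b are one class to them, and where a whole thing is asked for, a point or a joint stands for the part that bears it (a point fixed in the world has none). Each returns a list of dicts, best first, with "p" (0 to 1); they miss things now and then, are a little off and sometimes report something else, mostly with a low value. They report only what shows in the picture. A call takes as long as a camera call.
- regions_of(camera, name): "pixels" (400x640 bool, what is visible of it) and "bbox" ([left, top, right, bottom] in pixels, round what is visible of it).
- pinpoint(camera, name): "location" ([column, row] in pixels: a listed point, or the origin of a listed thing).
The state is a dict: "t": time; "q": joint angles; "qd": joint speeds; "joint_efforts": joint torques, N m; "eef_pos": TCP position; "ee_rot": TCP orientation; "force": force on the tool from outside, world axes, zero at the start; "moment": the same for the moment, N m; "width": finger opening in m.
Only numpy, scipy, OpenCV 4.12 (cv2) and the standard library are available. Lean on these libraries where they do the work, as an engineer would, in place of code of your own. Each camera call takes 0.05 s, during which the arm holds its last target. There are 200 camera calls.

## Task

Clip the orange hold tag onto the steel eye of the grey tag stand: press its sprung brass gate against the eye's upright bar until the bar is inside the hook and the gate has snapped shut behind it, then tug the tag gently straight back so that you feel the shut gate hold against the bar. Leave the tag clipped on, lying flat on the stand's plate, and let go. Be gentle: never load the eye with more than 20 N, and do not shift the grease tin, tape roll or plug gauge.

Things in the scene. Friction and masses are not known exactly. Their poses are not given: they have to be found in the camera images.
- tag_grip (a point): Centre of the orange grip of the loose hold tag (about 0.17 kg, flat on the bench at first), half-way up, 16 mm above its underside. Grip 60 mm long (x), 26 mm wide (y: grasp across this), 32 mm high. +x points to the steel snap hook fixed ahead of it: hook's solid back, inner face, 49.5 mm ahead; shut gate's centre line 74 mm ahead; foremost tip 79 mm ahead.
- hook_mouth (a point): Middle of the hook's mouth on the shut gate, 74 mm ahead of the grip centre and 11 mm below it; axes as the grip's, -x leads into the hook. Hook of 7 mm rod, flat, 1.5 mm clear of the surface under the grip, 16 mm wide inside (y -8 to 8). A 6 mm bar pushed in along y = 0 frees the gate at x = -18 mm, meets the solid back at -21.5 mm; tugged back, it meets the shut gate at -5 mm.
- gate (a joint): Brass sprung gate (rod 4 mm thick) across the hook's mouth, hinged at y = +9.5 mm, its tip at the nose at y = -8 mm. 0 = shut (it cannot swing outward), grows in rad as it is pressed inward, at most 1.35. Its spring shuts it. A bar pressed on its middle needs some 3 to 8 N to push through; the force drops when it snaps shut.
- eye_mark (a point): Mark on the fixed tag stand, 5 mm above its plate, 13 mm above the bench. The eye's upright 6 mm bar rises near it to 59 mm above the bench, then bends and runs level along +x to the blue block. The bar is at y = 0 of the mark, but anywhere from 12 mm before to 12 mm behind it in x: a clamped setting, different each time and not measured; feel for it. Rigid. Come from the -x side.
- stand: The fixed tag stand: grey plate 206 x 76 mm, 8 mm thick, reaching 122 mm behind (-x) and 84 mm ahead of the origin; on it a blue block 34 mm wide, 71 mm high, its near face 44 mm ahead of the bar, which carries the steel eye. Origin on the bench under the mark, axes as the mark's.
- tin_c (a point): Centre of the grease tin, 63 mm across, 43 mm high; a bystander, to be left alone.
- tape_c (a point): Centre of the yellow tape roll lying flat, 78 mm across, 19 mm high; a bystander.
- plug_c (a point): Centre of the steel plug gauge standing upright, 35 mm across, 102 mm high; a bystander.

How it is judged:
By the outcome, as a careful person would: the job done as asked, in the order asked, and still so for the second after the job is handed in, with the robot touching nothing.
It also fails if it takes over 61 s, if anything falls off the work surface, if the arm or the gripper's body presses on something with over 40 N, if the wrist force passes 120 N, or if a joint passes its speed limit or range.

## Working session

There is one attempt and no reset: what is moved stays moved. The work goes in short steps, Python scripts to look and compute and a shell command to move; the robot and the scene stay as the last step left them, time stands still between calls to the robot, and variables do not carry over. Pictures are saved under pics/ and viewed, about 8 in all and at most 12, crops included, and the job is handed in when it is done.

```bash
mkdir -p pics
cat > h.py <<'E'
import numpy as np, cv2
from station import telemetry, grab_frame, arm, regions_of, pinpoint
def ray(f,uv):
    d=np.array([(uv[0]-f['cx'])/f['fx'],(uv[1]-f['cy'])/f['fy'],1.])
    R=np.array(f['R']);return -R.T@np.array(f['t']),R.T@d
def onz(f,uv,z):
    c,d=ray(f,uv);return c+d*(z-c[2])/d[2]
def proj(f,X):
    p=np.array(f['R'])@np.array(X)+np.array(f['t']);return [f['fx']*p[0]/p[2]+f['cx'],f['fy']*p[1]/p[2]+f['cy']]
def tri(rays):
    A=0;b=0
    for c,d in rays:
        d=d/np.linalg.norm(d);P=np.eye(3)-np.outer(d,d);A=A+P;b=b+P@c
    return np.linalg.solve(A,b)
def save(n,f,crop=None,s=1):
    im=f['pixels'][:,:,::-1]
    if crop: im=im[crop[1]:crop[3],crop[0]:crop[2]]
    cv2.imwrite('pics/'+n,cv2.resize(im,None,fx=s,fy=s,interpolation=cv2.INTER_CUBIC))
E
python3 - <<'E'
from h import *
np.set_printoptions(precision=4,suppress=True)
Z=dict(tag_grip=.016,hook_mouth=.005,eye_mark=.013,tin_c=.0215,tape_c=.0095,plug_c=.051,stand=0)
R={}
for cam in ['top','side']:
    f=grab_frame(cam);save(cam+'0.png',f)
    print(cam,-np.array(f['R']).T@f['t'],f['fx'])
    for n in Z:
        for r in pinpoint(cam,n)[:2]:
            print(n,round(r['p'],2),np.round(r['location'],1),onz(f,r['location'],Z[n]))
            R.setdefault(n,{}).setdefault(cam,ray(f,r['location']))
for n in R:
    if len(R[n])==2: print(n,tri(R[n].values()))
s=telemetry.get_state();print(s)
E
```

```text
top [0.3958 0.2631 0.8994] 473.0948875983694
tag_grip 0.69 [295.  242.5] [0.5083 0.3133 0.016 ]
hook_mouth 0.88 [309.4 208.6] [0.5773 0.2917 0.005 ]
eye_mark 0.64 [380.9 203.5] [0.5957 0.1556 0.013 ]
tin_c 0.58 [342.4 129.6] [0.7367 0.2387 0.0215]
tape_c 0.88 [268.6 156. ] [0.6758 0.3798 0.0095]
tape_c 0.2 [381.6 202.5] [0.5985 0.1539 0.0095]
plug_c 0.94 [303.6 125.3] [0.7285 0.3138 0.051 ]
stand 0.64 [380.8 206.7] [0.5922 0.1539 0.    ]
side [ 0.3313 -0.3029  0.6477] 470.1175724599746
tag_grip 0.79 [263.6 219.9] [0.5131 0.3121 0.016 ]
hook_mouth 0.86 [298.6 222.1] [0.5744 0.2872 0.005 ]
hook_mouth 0.48 [343.1 265.3] [0.6003 0.1551 0.005 ]
eye_mark 0.82 [345.7 263.3] [0.6031 0.1514 0.013 ]
tin_c 0.76 [391.7 206.5] [0.7472 0.2303 0.0215]
tape_c 0.77 [324.2 174.6] [0.6803 0.3885 0.0095]
tape_c 0.26 [300.7 222.3] [0.5761 0.2808 0.0095]
plug_c 0.85 [359.8 169.9] [0.7284 0.3247 0.051 ]
stand 0.74 [343.9 268.6] [0.6001 0.1515 0.    ]
stand 0.2 [263.8 218.6] [0.5194 0.3309 0.    ]
tag_grip [0.5108 0.313  0.0153]
hook_mouth [ 0.5774  0.2921 -0.0004]
eye_mark [0.6005 0.1541 0.0094]
tin_c [0.7458 0.2368 0.0137]
tape_c [0.674  0.3784 0.0187]
plug_c [0.7228 0.3134 0.0619]
stand [ 0.5965  0.1527 -0.0014]
{'t': 0.8, 'q': array([-0.9269,  0.3586,  0.0119,  0.    , -1.2241, -0.2881]), 'qd': array([-0.0003,  0.0013,  0.0019,  0.0002,  0.0003, -0.0003]), 'joint_efforts': array([ -0.0006, -58.2284,  29.3293,   7.0021,   0.0126,  -0.0001]), 'eef_pos': array([ 0.2351, -0.6327,  0.2266]), 'ee_rot': array([3.1416, 0.    , 1.9266]), 'force': array([-1.066 ,  0.0748,  0.2023]), 'moment': array([ 0.0335, -0.0084,  0.0057]), 'width': 0.0871210682973045}
```

View pics/top0.png

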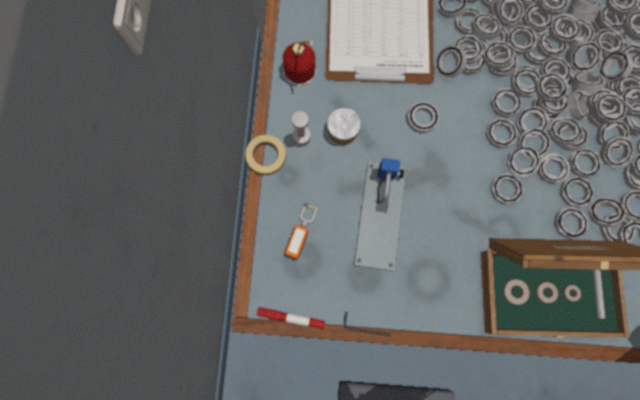

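View pics/side0.png

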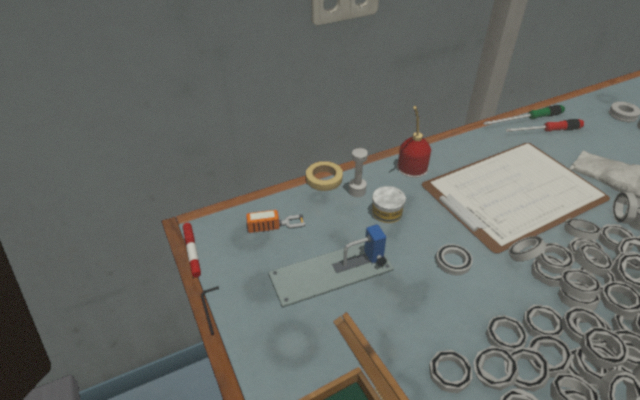

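Top view: tag with grip near (296,240) and hook at (309,210); stand plate spans (362–405, 165–270), with blue block at (389,167). Side view agrees. Next I get the yaw angles.

Run:
```python
from h import *
np.set_printoptions(precision=4,suppress=True)
for cam in ['top','side']:
    f=grab_frame(cam)
    for n,z in (('stand',.008),('tag_grip',.02)):
        r=regions_of(cam,n)[0]; m=r['pixels']
        if n=='stand':
            im=cv2.cvtColor(f['pixels'],cv2.COLOR_RGB2HSV); 
        P=np.array([onz(f,(u,v),z)[:2] for v,u in np.argwhere(m)])
        c,(w),a=cv2.minAreaRect((P*1000).astype(np.float32))
        print(cam,n,r['p'],r['bbox'],m.sum(),'c',np.array(c)/1000,w,a)
        print(cv2.boxPoints((c,w,a))/1000)
```

```text
top stand 0.69 [351.6, 158.7, 407.9, 273.3] 4260 c [0.5816 0.1561] (76.86115264892578, 217.3169708251953) 85.5616226196289
[[0.4703 0.1262]
 [0.687  0.1094]
 [0.6929 0.186 ]
 [0.4763 0.2029]]
top tag_grip 0.91 [284.3, 205.4, 317.4, 258.8] 637 c [0.5317 0.3052] (28.64812469482422, 104.34481811523438) 73.07775115966797
[[0.4776 0.3067]
 [0.5774 0.2763]
 [0.5858 0.3037]
 [0.4859 0.3341]]
side stand 0.62 [269.3, 225.3, 392.1, 307.1] 4709 c [0.5877 0.1534] (239.391357421875, 105.8368911743164) 3.9831013679504395
[[0.4646 0.1979]
 [0.472  0.0923]
 [0.7108 0.109 ]
 [0.7035 0.2145]]
side tag_grip 0.74 [246.6, 208.4, 307.0, 234.1] 814 c [0.5308 0.3003] (53.499656677246094, 106.92794799804688) 72.87882232666016
[[0.4718 0.2905]
 [0.574  0.259 ]
 [0.5898 0.3101]
 [0.4876 0.3416]]
```

```bash
python3 -m inch '1 0 10 5 0 0 10; 1 1 20 5 0 0 20; 1 4 30 5 0 0 30; 1 8 38 5 0 0 40; 1 12 46 5 0 0 50; 1 16 54 5 0 0 60; 1 20 62 5 0 0 70; 1 24 70 5 0 0 80; 1 26 78 4 0 0 90; 1 27 86 3 0 0 100; 1 27.5 92 2 0 0 110; 1 27.5 94.5 1 0 0 120'
```

```text
t: 2.6
eef_pos: [0.4459, 0.0746, 0.2605]
ee_rot: [-3.141, 0.002, -2.256]
force: [2.4, -0.6, 0.6]
width: 0.0878
```

```bash
python3 -m inch '1 3 6 -1 0 0 10; 1 5 12 -3 0 0 20; 1 6.5 18 -5 0 0 22; 1 6.5 23.8 -8 0 0 22; 1 6.5 23.8 -8 0 0 22; 1 6.5 23.8 -8 0 0 22'
python3 - <<'E'
from h import *
np.set_printoptions(precision=4,suppress=True)
print({k:v for k,v in telemetry.get_state().items() if k in('q','eef_pos','ee_rot','t')})
f=grab_frame('wrist');save('w1.png',f)
print(-np.array(f['R']).T@f['t'],f['R'])
Z=dict(tag_grip=.016,hook_mouth=.005,eye_mark=.013)
for n in Z:
  for r in pinpoint('wrist',n)[:2]: print(n,round(r['p'],2),np.round(r['location'],1),onz(f,r['location'],Z[n]))
r=regions_of('wrist','tag_grip')[0];print(r['p'],r['bbox'])
hsv=cv2.cvtColor(f['pixels'],cv2.COLOR_RGB2HSV)
E
```

```text
t: 3.35
eef_pos: [0.5105, 0.3131, 0.1796]
ee_rot: [-3.142, -0.0, -1.87]
force: [-0.5, -0.7, 0.3]
width: 0.0873
{'t': 3.35, 'q': array([ 0.8762,  0.269 , -0.2281,  0.0001, -1.0738,  0.3949]), 'eef_pos': array([0.5105, 0.3131, 0.1796]), 'ee_rot': array([-3.1416, -0.0001, -1.8705])}
[0.5869 0.2894 0.3389] [[-0.2948 -0.9555  0.0004]
 [-0.9123  0.2816  0.2972]
 [-0.2841  0.0873 -0.9548]]
tag_grip 0.76 [320.1 178.6] [0.5085 0.3133 0.016 ]
hook_mouth 0.94 [317.9 110.8] [0.5774 0.2945 0.005 ]
eye_mark 0.97 [451.   50.5] [0.5936 0.1527 0.013 ]
0.78 [304.3, 102.8, 336.7, 209.5]
```

View pics/w1.png

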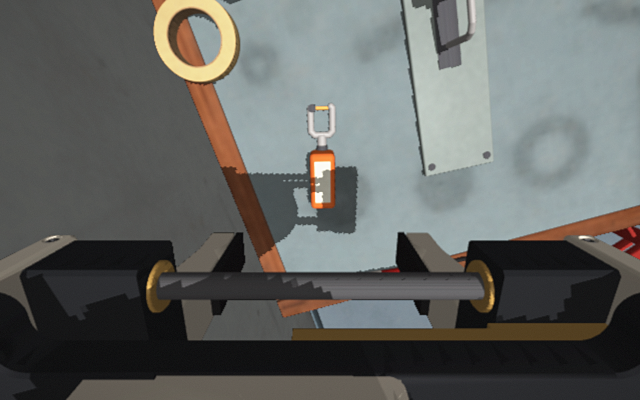

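The wrist view shows the tag centred at (321,180), aligned with the tool, with the wooden rim about 65 mm to its left. I'll descend with the fingers half open.

```bash
python3 -m inch '0.55 0 0 -4 0 0 0.5; 0.55 -0.1 0 -9 0 0 0.5; 0.55 -0.1 0 -13 0 0 0.5; 0.55 -0.1 0 -15.5 0 0 0.5; 0.55 -0.1 0 -17 0 0 0.5; 0.55 -0.1 0 -17.4 0 0 0.5; 0.55 -0.1 0 -17.4 0 0 0.5; 0 -0.1 0 -17.4 0 0 0.5; 0 -0.1 0 -17.4 0 0 0.5;0 -0.1 0 -17.4 0 0 0.5;0 -0.1 0 -17.4 0 0 0.5' 30
```

```text
t: 4.97
eef_pos: [0.5104, 0.3119, 0.0082]
ee_rot: [-3.14, 0.004, -1.864]
force: [-2.5, -1.0, 5.3]
width: 0.026
```

```bash
python3 -m inch '0 0 0 0 0 0 0; 0 0 0 0 0 0 0'; python3 -m inch '0 0 0 2 0 0 0; 0 0 0 5 0 0 0; 0 0 0 8 0 0 0; 0 0 0 8 0 0 0; 0 0 0 8 0 0 0'
python3 - <<'E'
from h import *
np.set_printoptions(precision=4,suppress=True)
s=telemetry.get_state();print(s['eef_pos'],s['ee_rot'],s['force'],s['moment'])
for cam in ['wrist','side','top']:
  f=grab_frame(cam)
  if cam=='wrist': save('w2.png',f)
  for n,z in (('tag_grip',s['eef_pos'][2]+.01),('hook_mouth',s['eef_pos'][2]),('eye_mark',.013)):
    for r in pinpoint(cam,n)[:1]: print(cam,n,round(r['p'],2),np.round(r['location'],1),onz(f,r['location'],z))
E
```

```text
t: 5.22
eef_pos: [0.5104, 0.3119, 0.0082]
ee_rot: [-3.14, 0.003, -1.864]
force: [-1.5, -1.1, 2.5]
width: 0.0257
t: 5.85
eef_pos: [0.5098, 0.3115, 0.0875]
ee_rot: [-3.141, 0.003, -1.864]
force: [-1.0, -0.8, -1.7]
width: 0.0261
[0.5098 0.3115 0.0875] [-3.1407  0.0028 -1.8643] [-1.0251 -0.8149 -1.6756] [-0.0993  0.2002  0.0194]
wrist tag_grip 0.61 [317.6 255.3] [0.5088 0.313  0.0975]
wrist hook_mouth 0.96 [321.3 118.5] [0.5777 0.2902 0.0875]
wrist eye_mark 0.56 [505.6  31.7] [0.5928 0.1526 0.013 ]
side tag_grip 0.71 [260.6 188.7] [0.5134 0.3085 0.0975]
side hook_mouth 0.51 [299.  190.4] [0.577  0.2843 0.0875]
side eye_mark 0.66 [344.  262.5] [0.6013 0.1543 0.013 ]
top eye_mark 0.74 [380.9 204.8] [0.5931 0.1555 0.013 ]
```

View pics/w2.png

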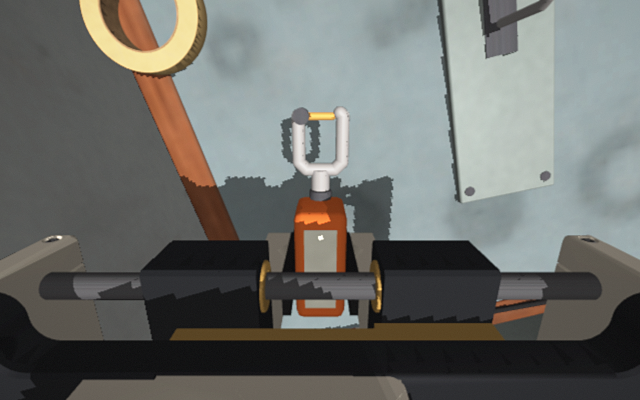

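```bash
python3 -m inch '0 -1 -4 0 0 0 5; 0 -2 -8 0 0 0 10; 0 -2.3 -12 0 0 0 12.4; 0 -2.3 -14.9 -1 0 0 12.4; 0 -2.3 -14.9 -1 0 0 12.4; 0 -2.3 -14.9 -1 0 0 12.4'
python3 - <<'E'
from h import *
np.set_printoptions(precision=4,suppress=True)
s=telemetry.get_state();print(s['eef_pos'],s['ee_rot'],s['force'],s['moment'])
zt=s['eef_pos'][2]
for cam in ['wrist','side','top']:
  f=grab_frame(cam)
  if cam=='wrist': save('w3.png',f); W=f
  for n,z in (('tag_grip',zt+.008),('hook_mouth',zt-.003),('eye_mark',.013),('stand',0)):
    for r in pinpoint(cam,n)[:1]: print(cam,n,round(r['p'],2),np.round(r['location'],1),onz(f,r['location'],z))
R=np.array(W['R']);print('cam right',R[0],'cam pos',-R.T@W['t'],W['fx'],W['cx'],W['cy'])
E
```

```text
t: 7.2
eef_pos: [0.4878, 0.1633, 0.0785]
ee_rot: [-3.139, 0.004, -1.648]
force: [-0.8, -0.0, -2.0]
width: 0.0259
[0.4878 0.1633 0.0785] [-3.1392  0.0039 -1.6477] [-0.7864 -0.0058 -2.0013] [-0.0753  0.156  -0.0208]
wrist tag_grip 0.76 [318.9 255.1] [0.4855 0.164  0.0865]
wrist hook_mouth 0.82 [317.7 119.7] [0.5581 0.1591 0.0755]
wrist eye_mark 0.81 [322.8  58.8] [0.5946 0.1534 0.013 ]
wrist stand 0.96 [318.9  64.8] [ 0.5924  0.1563 -0.    ]
side eye_mark 0.58 [342.4 264.8] [0.5964 0.151  0.013 ]
side stand 0.97 [341.1 268.9] [0.5954 0.1531 0.    ]
top eye_mark 0.57 [382.8 205.4] [0.5922 0.1518 0.013 ]
top stand 0.84 [380.  203.9] [0.5977 0.1557 0.    ]
cam right [-0.0765 -0.9971 -0.0037] cam pos [0.5671 0.1566 0.238 ] 303.2547710792331 319.91403744726364 194.8030334217617
```

View pics/w3.png

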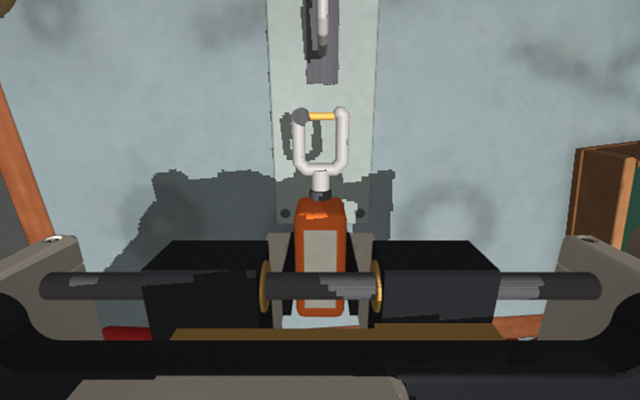

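Run:
```python
from h import *
f=grab_frame('wrist');save('w3c.png',f,(250,0,390,135),5)
for dx in (-12,0,12):
  for z in (.008,.056):
    a=np.radians(-4.4);m=np.array([.5945,.1535])+dx/1000*np.array([np.cos(a),np.sin(a)])
    print(dx,z,proj(f,[*m,z]))
```

```text
-12 0.008 [np.float64(321.9500071801743), np.float64(77.4533976571852)]
-12 0.056 [np.float64(322.2288596693303), np.float64(71.07650645216196)]
0 0.008 [np.float64(321.99136345887393), np.float64(59.01408591692186)]
0 0.056 [np.float64(322.28767860877247), np.float64(47.38399746016648)]
12 0.008 [np.float64(322.0341338117885), np.float64(39.94428816361932)]
12 0.056 [np.float64(322.34907898832427), np.float64(22.651673850801814)]
```

View pics/w3c.png

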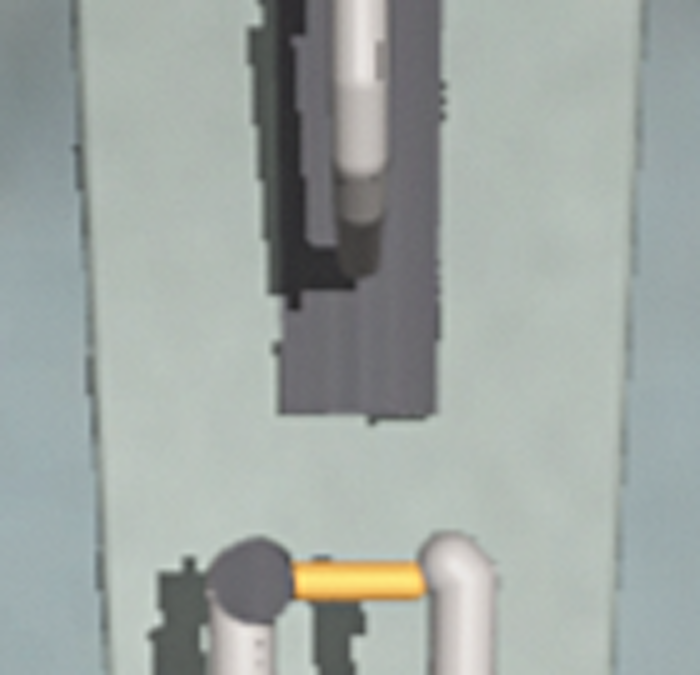

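The crop shows the bar foot centred near px (321.8, ~51), i.e. about 5–8 mm ahead of the mark. The hook centre is at px ~320.3, so it should go about 1 mm toward −y, and the yaw is parallel to the plate. I'm descending.

```bash
python3 -m inch '0 0 -0.1 -2 0 0 0; 0 0 -0.1 -4 0 0 0; 0 0 -0.1 -5.2 0 0 0; 0 0 -0.1 -5.8 0 0 0; 0 0 -0.1 -6.1 0 0 0; 0 0 -0.1 -6.1 0 0 0;0 0 -0.1 -6.1 0 0 0'
python3 - <<'E'
from h import *
np.set_printoptions(precision=4,suppress=True)
s=telemetry.get_state();print(s['eef_pos'],s['ee_rot'],s['force'],s['moment'])
f=grab_frame('wrist');save('w4.png',f,(230,0,410,150),4)
for n in('hook_mouth','eye_mark'):print([ (r['p'],r['location']) for r in pinpoint('wrist',n)[:1]])
E
```

```text
t: 8.88
eef_pos: [0.4877, 0.1621, 0.0177]
ee_rot: [-3.139, 0.004, -1.647]
force: [0.2, 0.4, -1.3]
width: 0.0256
[0.4877 0.1621 0.0177] [-3.1392  0.0039 -1.6474] [ 0.1632  0.4081 -1.2877] [-0.1084  0.1179 -0.0055]
[(0.65, [319.3, 117.1])]
[(0.9, [322.3, 46.2])]
```

View pics/w4.png

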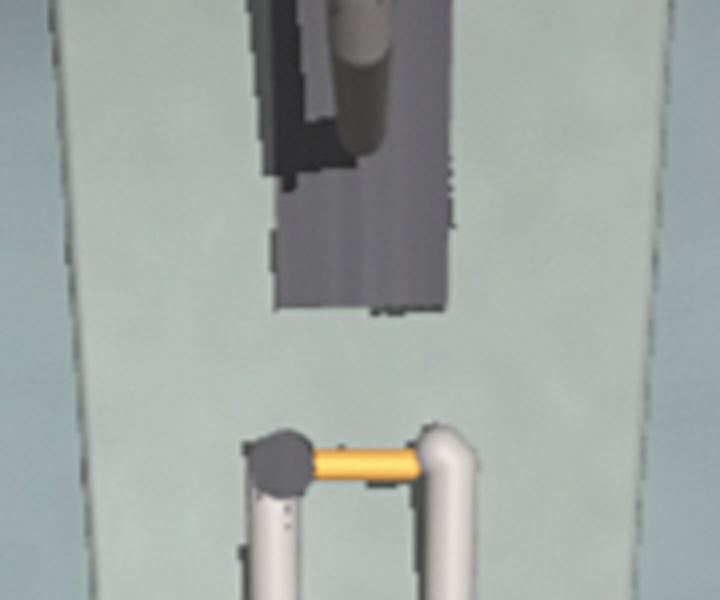

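The bar (crop 362) and the hook centre (crop 362) now line up, so I go forward.

```bash
python3 -m inch '0 0.6 -0.05 0 0 0 0; 0 1.2 -0.09 0 0 0 0; 0 1.6 -0.12 0 0 0 0; 0 1.8 -0.14 0 0 0 0; 0 2.0 -0.15 0 0 0 0; 0 2.0 -0.15 0 0 0 0'; python3 -m inch '0 0.2 -0.02 0 0 0 0; 0 0.4 -0.03 0 0 0 0; 0 0.4 -0.03 0 0 0 0';python3 -m inch '0 0.2 -0.02 0 0 0 0; 0 0.4 -0.03 0 0 0 0; 0 0.4 -0.03 0 0 0 0'
```

```text
t: 9.78
eef_pos: [0.5076, 0.1604, 0.0175]
ee_rot: [-3.139, 0.004, -1.648]
force: [-0.1, -0.1, -0.5]
width: 0.026
t: 10.15
eef_pos: [0.5118, 0.1602, 0.0175]
ee_rot: [-3.139, 0.004, -1.648]
force: [-0.2, -0.2, -1.5]
width: 0.0261
t: 10.52
eef_pos: [0.5159, 0.1599, 0.0175]
ee_rot: [-3.139, 0.004, -1.648]
force: [-0.6, -0.4, -0.6]
width: 0.0258
```

```bash
for i in 1; do :; done; python3 -m inch '0 0.1 -0.01 0 0 0 0; 0 0.2 -0.015 0 0 0 0; 0 0.2 -0.015 0 0 0 0'; python3 -m inch '0 0.1 -0.01 0 0 0 0; 0 0.2 -0.015 0 0 0 0; 0 0.2 -0.015 0 0 0 0'; python3 -m inch '0 0.1 -0.01 0 0 0 0; 0 0.2 -0.015 0 0 0 0; 0 0.2 -0.015 0 0 0 0'
```

```text
t: 10.9
eef_pos: [0.518, 0.1598, 0.0175]
ee_rot: [-3.139, 0.004, -1.648]
force: [0.4, -0.0, -1.1]
width: 0.0259
t: 11.28
eef_pos: [0.5201, 0.1596, 0.0175]
ee_rot: [-3.139, 0.004, -1.648]
force: [-0.2, -0.2, -1.5]
width: 0.0259
t: 11.65
eef_pos: [0.5222, 0.1595, 0.0175]
ee_rot: [-3.139, 0.004, -1.648]
force: [0.1, 0.4, -2.0]
width: 0.026
```

```bash
python3 -m inch '0 0.1 -0.01 0 0 0 0; 0 0.2 -0.015 0 0 0 0; 0 0.2 -0.015 0 0 0 0'; python3 -m inch '0 0.1 -0.01 0 0 0 0; 0 0.2 -0.015 0 0 0 0; 0 0.2 -0.015 0 0 0 0'
python3 - <<'E'
from h import *
f=grab_frame('wrist');save('w5.png',f,(230,0,410,150),4)
E
```

```text
t: 12.02
eef_pos: [0.5237, 0.1592, 0.0173]
ee_rot: [-3.14, 0.004, -1.648]
force: [-3.8, 1.0, -0.0]
width: 0.0258
t: 12.4
eef_pos: [0.5256, 0.1591, 0.0173]
ee_rot: [-3.14, 0.004, -1.648]
force: [-4.3, 1.8, 0.5]
width: 0.0257
```

View pics/w5.png

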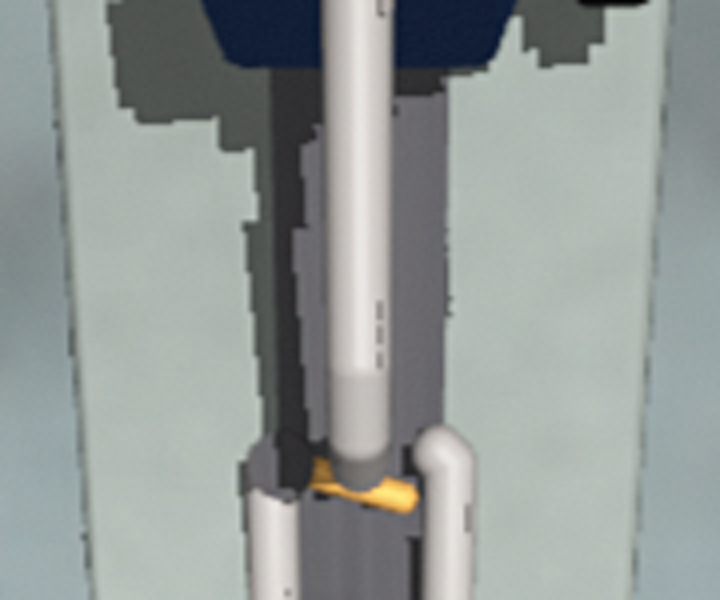

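The gate (yellow, crop ~(360,485)) is swinging in under a centred bar. I'll keep pushing; it should free at TCP x ≈ 0.545.

```bash
python3 -m inch '0 0.2 -0.015 0 0 0 0; 0 0.4 -0.03 0 0 0 0; 0 0.6 -0.045 0 0 0 0;0 0.6 -0.045 0 0 0 0'; python3 -m inch '0 0.2 -0.015 0 0 0 0; 0 0.4 -0.03 0 0 0 0; 0 0.5 -0.038 0 0 0 0;0 0.5 -0.038 0 0 0 0';python3 -m inch '0 0.2 -0.015 0 0 0 0; 0 0.4 -0.03 0 0 0 0; 0 0.4 -0.03 0 0 0 0'
```

```text
t: 12.95
eef_pos: [0.5303, 0.1582, 0.0166]
ee_rot: [3.141, 0.002, -1.648]
force: [-6.7, 3.6, -1.0]
width: 0.0255
t: 13.45
eef_pos: [0.5332, 0.1574, 0.0164]
ee_rot: [3.137, 0.001, -1.649]
force: [-11.5, 4.6, 5.5]
width: 0.0258
t: 13.82
eef_pos: [0.5359, 0.1572, 0.0165]
ee_rot: [3.135, 0.001, -1.648]
force: [-9.9, 4.3, 4.9]
width: 0.0256
```

Run:
```python
from h import *
f=grab_frame('wrist');save('w6.png',f,(220,60,420,330),2.9/1.35)
s=telemetry.get_state();print(s['eef_pos'],s['ee_rot'],s['force'],s['moment'])
```

```text
[0.5359939  0.15726436 0.01645628] [ 3.13564175e+00  7.87672043e-04 -1.64822531e+00] [-10.32149883   4.66084479   4.82610432] [1.64834663 3.79368007 0.33497061]
```

View pics/w6.png

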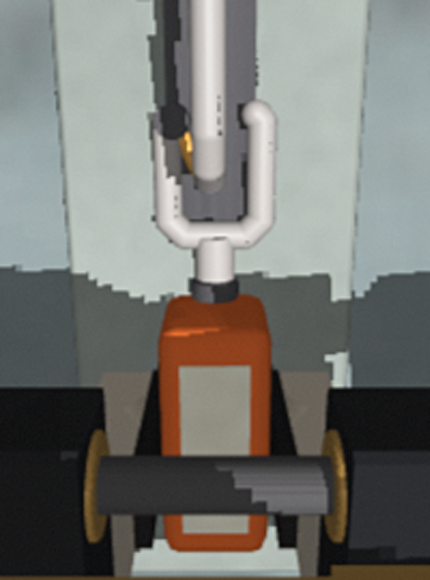

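The gate is about 65° open. The bar is roughly 1.3 mm toward the hinge side and the tag is pressing on the plate, so I'll shift +y and lift slightly, then keep pushing.

```bash
python3 -m inch '0 0 0.12 0.08 -0.3 0 0; 0 0 0.12 0.08 -0.3 0 0'; python3 -m inch '0 0.1 0.0 0.0 0 0 0; 0 0.2 -0.01 0 0 0 0; 0 0.2 -0.01 0.0 0 0 0'
```

```text
t: 14.12
eef_pos: [0.5354, 0.1588, 0.0169]
ee_rot: [3.135, -0.005, -1.648]
force: [-6.0, 3.1, -0.3]
width: 0.026
t: 14.5
eef_pos: [0.5367, 0.1588, 0.0166]
ee_rot: [3.134, -0.005, -1.648]
force: [-5.8, 2.9, 0.5]
width: 0.0259
```

```bash
python3 -m inch '0 0.1 0.0 0.03 0.5 -0.5 0; 0 0.2 -0.01 0.03 0.5 -0.5 0; 0 0.2 -0.01 0.03 0.5 -0.5 0'; python3 -m inch '0 0.1 0.0 0 0 0 0; 0 0.2 -0.01 0 0 0 0; 0 0.2 -0.01 0.0 0 0 0'
```

```text
t: 14.88
eef_pos: [0.5382, 0.1588, 0.0165]
ee_rot: [3.141, 0.005, -1.648]
force: [-4.5, 3.1, -1.3]
width: 0.0258
t: 15.25
eef_pos: [0.5403, 0.1592, 0.0164]
ee_rot: [3.141, 0.005, -1.648]
force: [-3.0, 4.5, -2.0]
width: 0.0259
```

```bash
python3 -m inch '0 0.1 -0.03 0.03 0 0 0; 0 0.2 -0.06 0.03 0 0 0; 0 0.2 -0.06 0.03 0 0 0'; python3 -m inch '0 0.1 -0.01 0 0 0 0; 0 0.2 -0.02 0 0 0 0; 0 0.2 -0.02 0.0 0 0 0'; python3 -m inch '0 0.05 -0.01 0 0 0 0; 0 0.1 -0.01 0 0 0 0; 0 0.1 -0.01 0.0 0 0 0'
```

```text
t: 15.62
eef_pos: [0.5428, 0.1585, 0.0168]
ee_rot: [-3.141, 0.005, -1.648]
force: [-0.7, -0.5, -1.1]
width: 0.0258
t: 16.0
eef_pos: [0.5449, 0.1581, 0.0168]
ee_rot: [-3.141, 0.005, -1.648]
force: [0.2, -0.4, -0.9]
width: 0.026
t: 16.38
eef_pos: [0.5459, 0.158, 0.0168]
ee_rot: [-3.141, 0.005, -1.648]
force: [0.4, 0.3, -1.8]
width: 0.0258
```

The force has dropped to zero, so the gate has snapped shut. Next is the gentle tug straight back; contact is expected near x ≈ 0.5325.

```bash
python3 -m inch '0 -0.2 0.015 0 0 0 0; 0 -0.4 0.03 0 0 0 0; 0 -0.6 0.045 0 0 0 0; 0 -0.8 0.06 0 0 0 0; 0 -1.0 0.075 0 0 0 0; 0 -1.1 0.085 0 0 0 0; 0 -1.1 0.085 0 0 0 0'; python3 -m inch '0 -0.1 0.01 0 0 0 0; 0 -0.2 0.015 0 0 0 0; 0 -0.2 0.015 0 0 0 0'; python3 -m inch '0 -0.05 0.0 0 0 0 0; 0 -0.1 0.01 0 0 0 0; 0 -0.1 0.01 0 0 0 0'
```

```text
t: 17.25
eef_pos: [0.5349, 0.1589, 0.0168]
ee_rot: [-3.141, 0.005, -1.648]
force: [0.2, 0.2, -0.9]
width: 0.0257
t: 17.62
eef_pos: [0.5328, 0.159, 0.0168]
ee_rot: [-3.141, 0.005, -1.648]
force: [-0.4, -0.1, -1.5]
width: 0.0259
t: 18.0
eef_pos: [0.5321, 0.1592, 0.0169]
ee_rot: [-3.141, 0.005, -1.648]
force: [1.3, -1.0, -1.2]
width: 0.026
```

Contact is starting right where expected. I'll pull a little more, up to a few newtons.

```bash
python3 -m inch '0 -0.1 0.01 0 0 0 0; 0 -0.15 0.01 0 0 0 0; 0 -0.15 0.01 0 0 0 0'; python3 -m inch '0 -0.1 0.01 0 0 0 0; 0 -0.15 0.01 0 0 0 0; 0 -0.15 0.01 0 0 0 0'
python3 - <<'E'
from h import *
f=grab_frame('wrist');save('w7.png',f,(220,60,420,330),2.9/1.35)
s=telemetry.get_state();print(s['eef_pos'],s['ee_rot'],s['force'],s['moment'])
E
```

```text
t: 18.38
eef_pos: [0.5316, 0.1594, 0.0171]
ee_rot: [-3.139, 0.006, -1.648]
force: [5.2, -3.4, -4.0]
width: 0.026
t: 18.75
eef_pos: [0.5315, 0.1597, 0.0174]
ee_rot: [-3.137, 0.006, -1.648]
force: [7.0, -3.6, -3.8]
width: 0.0258
[0.53153249 0.15969696 0.01743269] [-3.13706596  0.00638214 -1.64765098] [ 6.96455187 -2.3572765  -3.43023253] [-1.28642691 -2.38414986 -0.20055273]
```

View pics/w7.png

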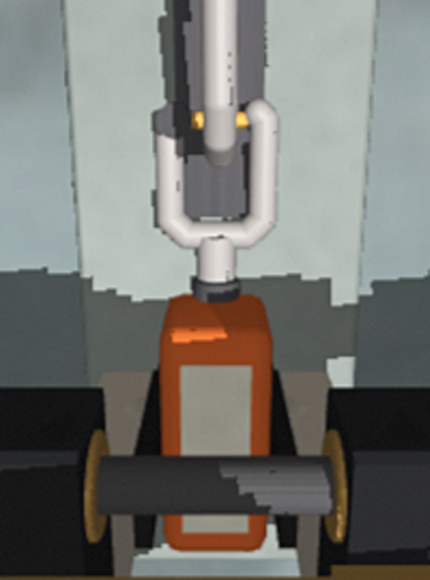

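The gate is shut at crop (220,120), across the mouth, with the bar inside it and holding at 7 N. I'll slacken off, lower the tag onto the plate and release.

```bash
python3 -m inch '0 0.3 -0.02 0 0 0.2 0; 0 0.6 -0.06 0 0 0.2 0; 0 0.7 -0.07 -0.05 0 0.2 0; 0 0.7 -0.07 -0.1 0 0.2 0; 0 0.7 -0.07 -0.13 0 0.2 0; 0 0.7 -0.07 -0.13 0 0.2 0'
```

```text
t: 19.55
eef_pos: [0.5384, 0.159, 0.0163]
ee_rot: [-3.141, 0.006, -1.648]
force: [-0.1, 0.3, 1.8]
width: 0.0257
```

```bash
python3 -m inch '0.35 0 0 0 0 0 0; 0.45 0 0 0 0 0 0; 0.5 0 0 0 0 0 0; 0.5 0 0 0 0 0 0; 0.5 0 0 1 0 0 0; 0.5 0 0 3 0 0 0; 0.5 0 0 6 0 0 0; 0.5 -2 0 10 0 0 0; 0.5 -6 0 15 0 0 0; 0.5 -6 0 15 0 0 0; 0.5 -6 0 15 0 0 0'
python3 - <<'E'
from h import *
np.set_printoptions(precision=4,suppress=True)
for cam in ['wrist','side','top']:
  f=grab_frame(cam);save('end_%s.png'%cam,f)
  if cam=='wrist': w=f['pixels'][0:400,160:480]
  if cam=='side': c=cv2.resize(f['pixels'][150:330,240:420],(400,400))
  for n,z in (('tag_grip',.024),('hook_mouth',.013),('eye_mark',.013),('tin_c',.0215),('tape_c',.0095),('plug_c',.051)):
    for r in pinpoint(cam,n)[:1]: print(cam,n,round(r['p'],2),np.round(r['location'],1),onz(f,r['location'],z))
cv2.imwrite('pics/end.png',np.hstack([w,c])[:,:,::-1])
E
```

```text
t: 20.92
eef_pos: [0.4784, 0.1592, 0.1672]
ee_rot: [-3.139, 0.008, -1.647]
force: [-0.2, -0.1, -0.8]
width: 0.0437
wrist tag_grip 0.62 [315.  120.6] [0.5402 0.1604 0.024 ]
wrist hook_mouth 0.96 [315.6  44.2] [0.6091 0.1545 0.013 ]
wrist eye_mark 0.76 [318.6  59.8] [0.5954 0.1527 0.013 ]
side tag_grip 0.94 [309.4 265.3] [0.5409 0.1671 0.024 ]
side hook_mouth 0.82 [347.7 263.4] [0.6061 0.1496 0.013 ]
side eye_mark 0.75 [346.1 263.7] [0.6033 0.1503 0.013 ]
side tape_c 0.81 [326.6 173.9] [0.686  0.3883 0.0095]
side plug_c 0.6 [359.4 171. ] [0.726 0.322 0.051]
top tag_grip 0.46 [300.7 128.1] [0.7329 0.3206 0.024 ]
top eye_mark 0.97 [381.7 203.6] [0.5956 0.154  0.013 ]
top tin_c 0.84 [340.7 127.3] [0.7413 0.2424 0.0215]
top tape_c 0.94 [267.1 154.9] [0.6778 0.383  0.0095]
top plug_c 0.77 [303.5 128.6] [0.7218 0.3134 0.051 ]
```

View pics/end.png

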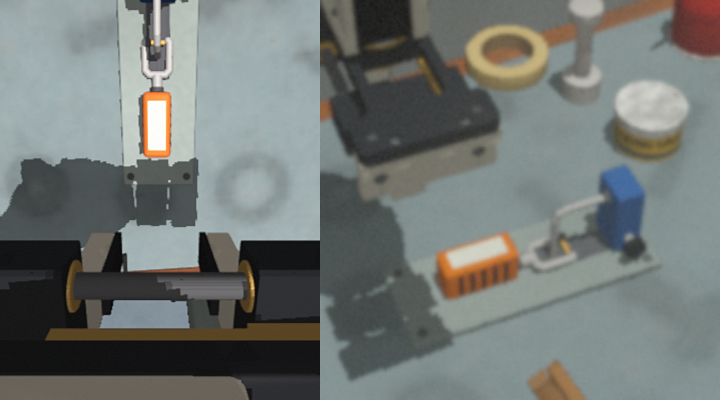

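The last picture shows the tag flat on the plate, the eye bar inside the hook with the brass gate shut across its mouth, and the gripper clear. The bystanders are where they were.

```bash
python3 -c "from station import arm; print(arm.job_done())"
```

```text
the job is handed in; nothing more can be done
None
```

The hold tag is clipped onto the eye and lies flat on the stand's plate, with the gripper clear of it. I handed the job in at about t = 21 s, well inside the 61 s limit.

- **Push-in:** The bar met the gate at about TCP x = 0.523, and the force fell to zero near x = 0.542 when the gate snapped shut. The total force briefly reached about 13.5 N, above the 3 to 8 N expected but below the 20 N limit. The hook was about 1.2 mm off to one side and the tag was pressing on the plate. I corrected both and it eased. I only read the force at the end of each move, so a short peak in between would not have shown.
- **Tug:** Pulled straight back, the shut gate met the bar at about x = 0.532, as predicted, and held against about 7 to 8 N. The picture taken then shows the gate shut with the bar inside.
- **Final check:** Wrist and side views show the tag flat, the gate shut and the bar in the hook. The tape roll, tin and plug gauge were found within about 5 to 8 mm of their first positions, which is about as far as the detections scatter, and the arm stayed well away from them.
- **Disagreement:** The top camera's last tag position was a low-confidence false find (0.46) near the plug gauge, because the gripper hid the tag from that camera. The side camera did not find the tin in the last look, but its picture shows it standing.

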